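# Stop-button check on the laboratory roller mixer

## Task

Do the stop-button check of the mixer: with your fingertips, press the winged mushroom stop button down until it latches and take your fingers off so that it stays in by itself, then push one of its wings round clockwise (seen from above) until the latch lets go and the head springs back up (twist it free, do not lift it). When it is up again, press the flat start button on the other box fully in and move clear; leave the stop head up with its wings sprung back. Do not press start while the stop is still in, and leave everything else on the bench where it stands.

Things in the scene. Friction and masses are not known exactly. Their poses are not given: they have to be found in the camera images.
- stop_box: stop station: grey box 110 x 110 mm, 60 mm high, fixed to the bench, with a black mushroom button on top. Origin: centre of its underside, on the bench. Its z is up and passes through the button's axis; at rest the two wings lie along the box's +y and -y. A collar 44 mm across stands 7 mm above the box's top round the stem.
- stop_top (a point): top centre of the black mushroom head, on its axis; 104 mm above the bench when the button is up. The head is a dome 50 mm across and 20 mm thick, its underside 24 mm above the box's top when up. The middle 18 mm of its top is flat. Two straight wings (one bar 88 mm long over all, 16 mm wide, 14 mm thick) stick out 19 mm on either side of the dome; their undersides are level with the head's.
- ear_left (a point): middle of the end face of one wing: 44 mm from the head's axis, at the wing's mid height (13 mm below stop_top), on the box's +y side at rest. It turns and sinks with the head.
- ear_right (a point): middle of the end face of the other wing, 44 mm from the head's axis on the box's -y side at rest.
- stop_stem (a joint): how far the mushroom head is pushed in (m): 0 up, 0.010 fully in, against a rigid stop. Pressing takes up to about 9 N; past about 0.008 it snaps home, latches and stays fully in with the finger gone. The latch holds it down with some 3 N only, so do not lift at the wings: release it by the twist.
- stop_head (a joint): twist of the head (rad), growing clockwise seen from above: 0 at rest, 0.55 at its stop; it does not turn the other way. A spring (0.07 to 0.12 N m) turns it back to 0 when let go. When it is latched in, a twist of about 0.4 frees it and the head springs up 10 mm, wings and all: a finger above a wing would be in its way, one standing beside it is not; hard pushing can hold it by friction.
- start_box: start station: grey box 80 x 80 mm, 50 mm high, fixed to the bench, with one small flat black push button in a low metal ring in the middle of its top. Origin: centre of its underside, z up.
- start_top (a point): top centre of the flat start button, 28 mm across; 72 mm above the bench when out, in a ring 44 mm across whose top is 62 mm above the bench.
- start (a joint): how far the start button is pushed in (m): 0 out, 0.006 fully in; it springs back. Fully in takes about 5 N.
- tube_rack: bystander between the two stations: white rack of capped sample tubes, 120 x 50 mm, 92 mm high, loose. Origin: centre of its underside.
- jar: bystander: white screw-top jar, 80 mm across, 120 mm high, loose. Origin: centre of its underside.
- reagent: bystander: amber glass bottle, 56 mm across, 130 mm high, loose. Origin: centre of its underside.
- tip_box: bystander: blue pipette-tip box with a clear lid, 80 x 120 mm, 65 mm high, loose. Origin: centre of its underside.
- glove_box: bystander: cardboard glove box 120 x 220 mm, 75 mm high, loose. Origin: centre of its underside.
- timer: bystander: white bench timer 50 x 65 mm, 20 mm high, lying in front of the robot, loose. Origin: centre of its underside.
Mind the look-alikes: they are no part of the job. What is shaped like the stop_box but red is not meant.

How it is judged:
On the way, in this order (a step that is already met when the one before it is completed fails the run):
1. the stop button is latched in and stays there with nothing touching its station (value of joint stop_stem above 0.008 m and contact force between each of the arm, the fingers and stop_box below 0.2 N), for 0.2 s.
2. the latched head is being twisted clockwise (value of joint stop_head above 0.25 rad and value of joint stop_stem above 0.006 m).
3. the head has sprung back up (value of joint stop_stem below 0.002 m), for 0.1 s.
4. the start button is pressed fully in (value of joint start above 0.0045 m), for 0.04 s.
At the end, for the whole second after the job is handed in: The stop head is up (within 1.5 mm) with its wings back at rest (within 0.1 rad), the start button is out again (within 1.5 mm), and each bystander is within 30 mm of where it stood (value of joint each of stop_stem, start below 0.0015 m and value of joint stop_head below 0.1 rad and distance of each of tube_rack, jar, reagent, tip_box, glove_box, timer from where it was at the start of the episode below 0.03 m); the robot touches nothing.
It fails at once if a station is worked with the arm or the gripper's body instead of the fingers (contact force between the arm and stop_box above 2 N or contact force between the arm and start_box above 2 N).
It fails at once if start is pressed while the stop is still in (value of joint start above 0.003 m and value of joint stop_stem above 0.005 m).
It fails at once if a bystander is lifted, carried, pushed away (over 30 mm) or tipped (distance of any of tube_rack, jar, reagent, tip_box, glove_box, timer from where it was at the start of the episode above 0.03 m or height (world z) of any of tube_rack, jar, reagent, tip_box, glove_box, timer above 0.015 m or angle between any of tube_rack, jar, reagent, tip_box, glove_box, timer's own z axis and vertical above 0.3 rad).
It also fails if it takes over 48 s, if anything falls off the work surface, if the arm or the gripper's body presses on something with over 40 N, if the wrist force passes 120 N, or if a joint passes its speed limit or range.

## Robot

A 6-joint arm with a two-finger parallel gripper is mounted at the origin on the work surface. World frame = base frame: x ahead of the robot, y to its left, z up, the work surface at z = 0. Lengths are in m, angles in rad, forces in N, time in s.
With the tool pointing down it reaches from about 0.275 to 0.825 m from the base axis. Payload 4.9 kg.
Tool frame: the origin (TCP) lies midway between the tips of the shut fingers; the grasp point (between the pads) lies 19 mm behind it (bot.grip_depth is the distance from the TCP to the grasp point, in m); z points along the fingers, y is the line along which they close (so a half turn about z gives the same grasp; the last joint's range is limited). The gripper opens to 85 mm and grips with 20 to 120 N. Pads are 22 mm wide; open, the fingers measure 114 mm over their backs; the gripper's body (76 mm by 85 mm) begins 54 mm behind the grasp point. The pads swing forward as they close: fully open they stand 13 mm farther back than shut.
Start: joints at [1.045, 0.326, -0.193, 1.052, 0, 1.437], TCP at [0.21, 0.508, 0.231] pointing down, gripper open.
Joint ranges: [-2.65, 2.65], [-0.97, 1.79], [-1.3, 1.35], [-1.93, 2.1], [-1.47, 1.37], [-3.14, 3.14]. Speed limits (rad/s): [2.57, 2.57, 3.14, 3.14, 3.14, 3.14].

## Interface

Orientations are given as a unit quaternion [w, x, y, z].
In Python, from cell import bot gives the robot as it stands. Calls block until the motion is done:
- bot.move_pose(position, orientation): joint-space move of the TCP to a pose.
- bot.move_linear(position, speed=0.15, rotation=None, until_force=None): straight line of the TCP; rotation=None keeps the orientation; speed is the mean speed in m/s. With until_force (N) it stops when the force on the tool has changed by that much, and returns True; else False.
- bot.goto_joints(angles): joint-space move.
- bot.set_gripper(opening, grasp_force=None): opening from 0.0 (shut) to 1.0 (fully open); grasp_force is the grip in N (None keeps the last); returns when the fingers have stopped.
- bot.wait(seconds).
- bot.solve_ik(position, orientation): joint angles nearest the present ones, or None.
- bot.camera(name): name is "scene" or "top" or "wrist"; returns the picture (420x560x3 uint8, red, green, blue); there is no depth.
- bot.calibration(name): a dict with "mtx" (3x3 intrinsics, pixels), "k1" (the pictures are not rectified: a ray, as slopes to the right and down, at radius r is drawn at 1 + k1 r^2 times it, then the intrinsics apply), "extrinsics" (4x4, takes a point from world to camera coordinates); the wrist camera has in their place "hand_eye" (4x4, takes a point from camera to tool coordinates, whose origin is the TCP and whose axes are the flange's). Camera axes: x right, y down, z forward; pixel columns grow to the right and rows downward; lengths in m; the calibration is good to about 2 mm. A picture is of the moment at which its call begins: read the wrist's pose just before it. calibration takes no time and is no camera call.
A pose or a line that the arm cannot do raises bot.PlanningError and nothing moves.
- bot.close_job(): hands the job in; it is judged then, once.
Trained networks look in the newest picture that a camera, given by its name, has taken for a name from the list of things; names that differ only in an ending like _2 or _b are one class to them, and where a whole thing is asked for, a point or a joint stands for the part that bears it (a point fixed in the world has none). Each returns a list of dicts, best first, with "confidence" (0 to 1); they miss things now and then, are a little off and sometimes report something else, mostly with a low value. They report only what shows in the picture. A call takes as long as a camera call. They do not tell look-alikes from the thing itself.
- bot.search_frame(camera, thing): "bbox" ([left, top, width, height] in pixels, round what is visible of it).
Readings, each from a call of its own:
- bot.read_clock(): time.
- bot.read_joint_positions(): joint angles.
- bot.read_joint_vel(): joint speeds.
- bot.read_joint_efforts(): joint torques, N m.
- bot.read_position(): TCP position.
- bot.read_tool_rot(): TCP orientation.
- bot.read_ft_force(): force on the tool from outside, world axes, zero at the start.
- bot.read_moment(): the same for the moment, N m.
- bot.read_gripper_width(): opening from 0.0 (shut) to 1.0 (fully open).
- bot.read_finger_force(): force on a finger pad.
Only numpy, scipy, OpenCV 4.12 (cv2) and the standard library are available. Lean on these libraries where they do the work, as an engineer would, in place of code of your own. Each camera call takes 0.05 s, during which the arm holds its last target. There are 200 camera calls.

## Working session

There is one attempt and no reset: what is moved stays moved. The work goes in short steps, each a Python script; the robot and the scene stay as the last script left them, time stands still between calls to the robot, and variables do not carry over. Pictures are saved under pics/ and viewed, at most 10 in all, crops included, and the job is handed in when it is done.

```bash
mkdir -p pics; python3 - <<'E'
from cell import bot
import cv2, numpy as np
ims=[]
for c in("scene","top"):
    im=bot.camera(c); cv2.imwrite(f"pics/{c}0.png",im[:,:,::-1])
    for t in("stop_box","stop_top","start_box","start_top"):
        print(c,t,[(d["bbox"],round(d["confidence"],2)) for d in bot.search_frame(c,t)[:3]])
    k=bot.calibration(c); print(np.round(k["mtx"],1).tolist(),k["k1"],np.round(k["extrinsics"],3).tolist())
print(bot.calibration("wrist"), bot.read_clock(), bot.read_tool_rot())
E
```

```text
scene stop_box [([184.6, 151.0, 39.7, 40.3], 0.98), ([226.1, 189.0, 47.9, 55.6], 0.92), ([110.0, 139.5, 50.9, 50.1], 0.56)]
scene stop_top [([114.5, 145.7, 31.5, 12.0], 0.72), ([188.7, 149.2, 26.9, 13.4], 0.59), ([234.4, 199.6, 29.4, 15.1], 0.54)]
scene start_box [([357.7, 198.9, 37.3, 36.3], 0.78), ([232.4, 202.1, 32.9, 14.8], 0.67)]
scene start_top [([372.3, 206.2, 10.2, 7.6], 0.63)]
[[445.2, 0.0, 281.1], [0.0, 445.2, 212.1], [0.0, 0.0, 1.0]] -0.05030500584468346 [[0.001, 1.0, 0.008, 0.049], [0.848, 0.003, -0.529, -0.386], [-0.529, 0.007, -0.848, 1.55], [0.0, 0.0, 0.0, 1.0]]
top stop_box [([285.3, 203.6, 33.1, 36.4], 0.88), ([326.5, 252.3, 39.7, 33.1], 0.82), ([381.5, 255.2, 49.7, 44.4], 0.72)]
top stop_top [([293.0, 214.7, 26.0, 12.4], 0.64), ([332.6, 264.6, 25.6, 12.8], 0.51), ([398.1, 270.2, 24.2, 17.4], 0.46)]
top start_box [([188.5, 211.7, 27.5, 22.5], 0.86)]
top start_top [([195.4, 217.4, 7.3, 6.8], 0.58)]
[[428.4, 0.0, 277.3], [0.0, 428.4, 215.3], [0.0, 0.0, 1.0]] -0.04972111235814266 [[0.021, -1.0, -0.001, -0.058], [-0.986, -0.021, -0.163, 0.515], [0.163, 0.005, -0.987, 1.462], [0.0, 0.0, 0.0, 1.0]]
{'mtx': array([[358.32203491,   0.        , 278.1086853 ],
       [  0.        , 358.32203491, 204.08233854],
       [  0.        ,   0.        ,   1.        ]]), 'k1': -0.09000184436479562, 'hand_eye': array([[ 6.44566153e-04, -9.56769033e-01, -2.90848075e-01,
         7.33057936e-02],
       [ 9.99999417e-01,  8.68619486e-04, -6.41236658e-04,
         1.37667944e-03],
       [ 8.66151682e-04, -2.90847492e-01,  9.56769035e-01,
        -1.41716922e-01],
       [ 0.00000000e+00,  0.00000000e+00,  0.00000000e+00,
         1.00000000e+00]])} 0.5 [-1.36026447e-05  1.94637312e-01  9.80875280e-01 -2.87489118e-05]
```

```bash
python3 - <<'E'
import cv2, numpy as np
a=cv2.imread("pics/scene0.png")[110:270,80:430]; b=cv2.imread("pics/top0.png")[150:310,150:500]
f=lambda i:cv2.resize(i,(652,298),interpolation=cv2.INTER_CUBIC)
cv2.imwrite("pics/both.png",np.vstack([f(a),f(b)]))
E
```

```text
(no output)
```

View pics/both.png

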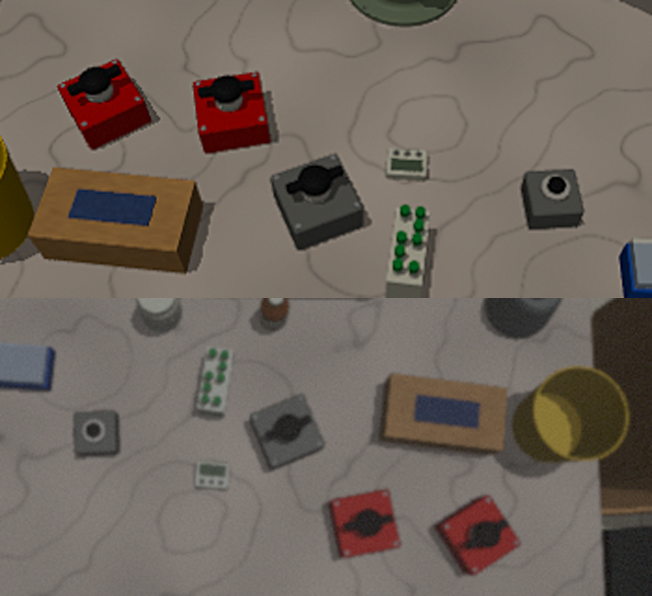

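View pics/top0.png

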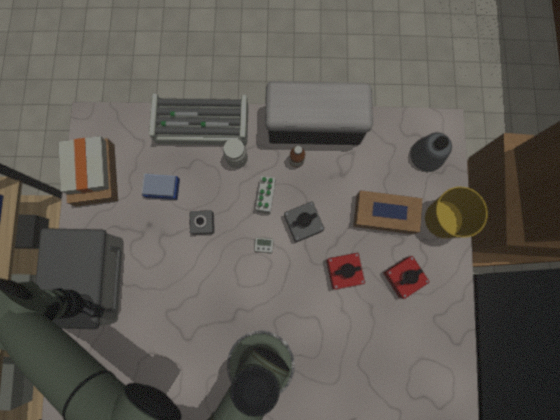

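The grey stop station is at about (304,221) in the top picture and (250,207) in the scene picture. Its wing bar runs lower-left to upper-right. Start is at about (200,221) in top and (378,209) in scene. The two red stations are decoys. I'll locate both stations and look closely with the wrist camera.

```bash
cat > h.py <<'E'
from cell import bot
import cv2, numpy as np
from scipy.spatial.transform import Rotation as R
def quat(yaw):   # tool down, tool x axis at world angle yaw
    m=np.array([[np.cos(yaw),np.sin(yaw),0],[np.sin(yaw),-np.cos(yaw),0],[0,0,-1]])
    return np.roll(R.from_matrix(m).as_quat(),1)
def ray(cam,uv,pose=None):
    k=bot.calibration(cam); c=k["mtx"]; q=(np.array(uv,float)-c[:2,2])/[c[0,0],c[1,1]]
    s=q.copy()
    for _ in range(20): s=q/(1+k["k1"]*(s@s))
    if cam=="wrist":
        p,o=pose; T=np.eye(4); T[:3,:3]=R.from_quat(np.roll(o,-1)).as_matrix(); T[:3,3]=p; M=T@k["hand_eye"]
    else: M=np.linalg.inv(k["extrinsics"])
    return M[:3,3],M[:3,:3]@np.r_[s,1]
def at(cam,uv,z,pose=None):
    o,d=ray(cam,uv,pose); return o+d*(z-o[2])/d[2]
def look(name):
    pose=(bot.read_position(),bot.read_tool_rot()); im=bot.camera("wrist")
    cv2.imwrite(f"pics/{name}.png",im[:,:,::-1]); np.savez(f"pics/{name}.npz",p=pose[0],o=pose[1]); return pose
E
python3 - <<'E'
from h import *
print("stop",at("top",(304.6,220.9),.1),at("scene",(250.2,207.2),.1))
print("start",at("top",(199.9,220.9),.072),at("scene",(378.4,209.3),.072))
f=lambda x,y,z:at("top",(x/1.863+150,y/1.863+150),z)[:2].round(3)
print("wings",f(265,141,.091),f(310,121,.091))
print("box corners top",f(250,117,.06),f(301,97,.06),f(323,144,.06),f(272,169,.06))
print("timer",f(211,177,.02),"rack",f(218,50,.09),f(212,115,.09),"reagent",f(275,8,.13),"glove",f(385,115,.075))
print(np.rad2deg(bot.read_joint_positions()).round(), bot.read_gripper_width())
p=at("top",(304.6,220.9),.1)
for yaw in np.arange(-np.pi,np.pi,np.pi/6):
    s=bot.solve_ik([p[0],p[1],.25],quat(yaw)); print(round(yaw,2),None if s is None else np.round(s,2))
E
```

```text
stop [ 0.4890335 -0.1397668  0.1      ] [ 0.50276008 -0.1337557   0.1       ]
start [0.4857666  0.21850509 0.072     ] [0.49033122 0.21936895 0.072     ]
wings [ 0.473 -0.099] [ 0.512 -0.18 ]
box corners top [ 0.522 -0.071] [ 0.562 -0.166] [ 0.474 -0.207] [ 0.426 -0.113]
timer [0.412 0.   ] rack [ 0.642 -0.009] [ 0.519 -0.001] reagent [ 0.712 -0.112] glove [ 0.529 -0.32 ]
[ 60.  19. -11.  60.   0.  82.] 0.9982025365701549
-3.14 [-0.42  0.24 -0.27  1.07  0.   -0.42]
-2.62 [-0.42  0.24 -0.27  1.07  0.   -0.95]
-2.09 [-0.42  0.24 -0.27  1.07  0.   -1.47]
-1.57 [-0.42  0.24 -0.27  1.07  0.   -1.99]
-1.05 [-0.42  0.24 -0.27  1.07  0.   -2.52]
-0.52 [-0.42  0.24 -0.27  1.07  0.   -3.04]
-0.0 [-0.42  0.24 -0.27  1.07  0.    2.72]
0.52 [-0.42  0.24 -0.27  1.07  0.    2.19]
1.05 [-0.42  0.24 -0.27  1.07  0.    1.67]
1.57 [-0.42  0.24 -0.27  1.07  0.    1.15]
2.09 [-0.42  0.24 -0.27  1.07  0.    0.62]
2.62 [-0.42  0.24 -0.27  1.07  0.    0.1 ]
```

```bash
python3 - <<'E'
from h import *
bot.set_gripper(0.0)
bot.move_pose([.495,-.137,.26],quat(2.03))
p=look("w1"); print(p,bot.read_clock())
for t in("stop_top","ear_left","stop_box"): print(t,[(np.round(d["bbox"]),round(d["confidence"],2)) for d in bot.search_frame("wrist",t)[:3]])
E
```

```text
(array([ 0.49515272, -0.13623576,  0.25997021]), array([-8.31852722e-05,  5.27064744e-01,  8.49825118e-01,  1.33339012e-04])) 3.8167
stop_top [(array([  0., 357.,  27.,  41.]), 0.72), (array([ 28., 197.,  53.,  88.]), 0.66), (array([248., 134.,  57.,  98.]), 0.56)]
ear_left [(array([  0., 354.,  28.,  42.]), 0.98), (array([ 29., 197.,  54.,  81.]), 0.88), (array([245., 141.,  58.,  93.]), 0.82)]
stop_box [(array([219., 116., 118., 118.]), 0.79), (array([  1., 300.,  85.,  98.]), 0.76), (array([ 25., 161., 121., 123.]), 0.68)]
```

View pics/w1.png

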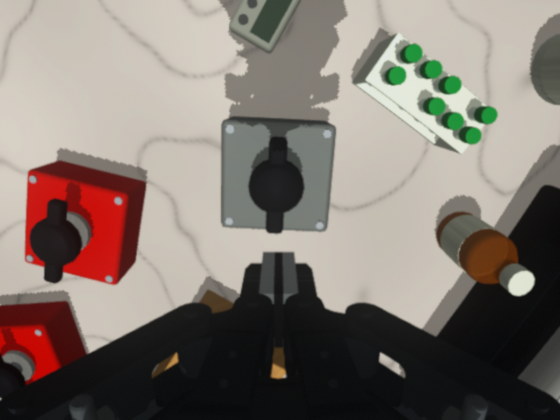

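The wrist picture shows the grey station's head centre at about (276,185) and its wings from (279,138) to (275,232). The screws are at (230,129), (325,131), (321,226) and (229,222), and the fingers at (278,255).

```bash
python3 - <<'E'
from h import *
d=np.load("pics/w1.npz"); P=(d["p"],d["o"])
a=lambda u,v,z:at("wrist",(u,v),z,P)
print("head",a(276,185,.09)); e=[a(279,138,.091),a(275,232,.091)]; print(e,np.mean(e,0),np.linalg.norm(e[0]-e[1]))
s=np.array([a(u,v,.06) for u,v in((230,129),(325,131),(321,226),(229,222))]); print(s.mean(0))
w=e[0]-e[1]; print(np.degrees(np.arctan2(w[1],w[0])), [np.degrees(np.arctan2(*(x)[1::-1])) for x in (s[0]-s[3],s[1]-s[2],s[0]-s[1],s[3]-s[2])], s)
E
```

```text
head [ 0.49594694 -0.13875854  0.09      ]
[array([ 0.47967787, -0.10005131,  0.091     ]), array([ 0.51492009, -0.1791902 ,  0.091     ])] [ 0.49729898 -0.13962076  0.091     ] 0.08663127461856698
[ 0.49647902 -0.13966997  0.06      ]
114.00441866910256 [np.float64(113.66048278358905), np.float64(116.06368501005524), np.float64(-154.77607772574743), np.float64(-156.21953271793762)] [[ 0.43615491 -0.11603702  0.06      ]
 [ 0.51718607 -0.07786532  0.06      ]
 [ 0.55908549 -0.16353006  0.06      ]
 [ 0.47348962 -0.20124749  0.06      ]]
```

```bash
python3 - <<'E'
from h import *
C=np.array([.4965,-.139]); q=quat(2.0)
bot.move_pose([*C,.125],q)
r=bot.move_linear([*C,.088],speed=.025,until_force=25)
print(r,bot.read_position(),bot.read_ft_force())
bot.move_linear([*C,.13],speed=.08); bot.wait(.4)
bot.move_linear([*C,.26],speed=.3)
look("w2"); print(bot.read_clock(),bot.read_position())
E
python3 -c "
import cv2;a=[cv2.resize(cv2.imread(f'pics/w{i}.png')[90:260,190:370],None,fx=2.2,fy=2.2) for i in (1,2)]
cv2.imwrite('pics/cmp.png',cv2.hconcat(a))"
```

```text
True [ 0.49670864 -0.13904621  0.09389022] [-2.49506951  0.31982093  8.85225552]
7.3833 [ 0.4960152  -0.13878368  0.25938655]
```

View pics/cmp.png

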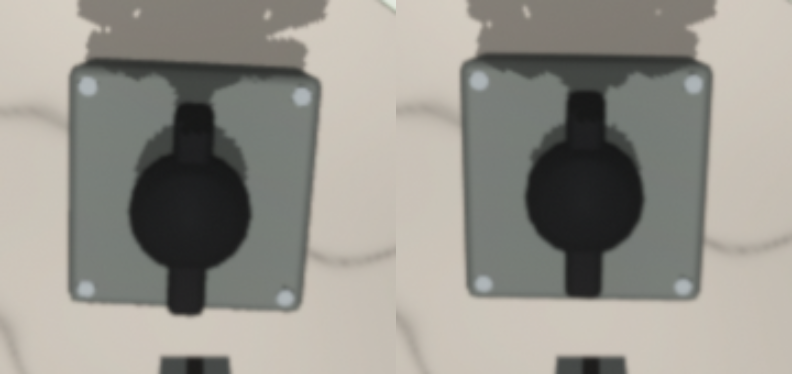

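The press bottomed at z = 0.0939, and the picture shows the head lower and standing alone, with its wing line upright in the image, so yaw 2.0 matches it. Next is the twist.

```bash
python3 - <<'E'
from h import *
C=np.array([.4965,-.139]); W=2.0
def P(th,r,t,z):  # pose in the head frame turned clockwise by th
    a=W-th; return [*(C+r*np.array([np.cos(a),np.sin(a)])+t*np.array([np.sin(a),-np.cos(a)])),z],quat(a)
r=.039
p,q=P(0,r,-.034,.13); bot.move_pose(p,q)
bot.move_linear(P(0,r,-.034,.068)[0],speed=.1)
hit=bot.move_linear(P(0,r,-.008,.068)[0],speed=.02,until_force=2.5)
x=bot.read_position(); d=np.array(x[:2])-C; t=d@[np.sin(W),-np.cos(W)]
print(hit,x,"t",t,"r",d@[np.cos(W),np.sin(W)],bot.read_ft_force())
if -.024<t<-.009:
    for th in np.arange(.08,.49,.08):
        p,q=P(th,r,t,.068); s=bot.move_linear(p,speed=.03,rotation=q,until_force=20)
        print(round(th,2),s,np.round(bot.read_ft_force(),1),round(float(bot.read_moment()[2]),2))
        if s: break
    bot.wait(.3); look("w3"); print(bot.read_clock())
E
```

```text
True [ 0.46068218 -0.11189384  0.06756315] t -0.021288914074813467 r 0.03955303320298933 [-1.32241542 -0.72302078 -0.43726727]
0.08 False [-2.  -1.2 -0.2] -0.0
0.16 False [-1.4  0.6 -0.9] 0.03
0.24 False [-0.4  0.1  0.2] -0.02
0.32 False [-1.4 -0.3  1.2] -0.02
0.4 False [-0.5 -0.1  0.5] 0.01
0.48 False [-2.6 -0.6  1.3] -0.04
11.4833
```

View pics/w3.png

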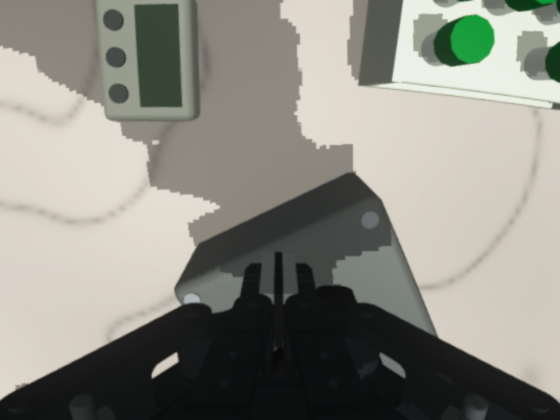

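The picture shows the fingers (265–295, 260) with the dark wing just to their right at about (335,295). It doesn't tell me whether there is contact. The early 2.5 N trigger may have been motion noise, so I'll push on gently tangentially and watch the force.

```bash
python3 - <<'E'
from h import *
C=np.array([.4965,-.139]); a=2.0-.48; u=np.array([np.cos(a),np.sin(a)]); v=np.array([np.sin(a),-np.cos(a)])
f=lambda:np.mean([bot.read_ft_force() for _ in range(5)],0)
for t in np.arange(-.0213,-.009,.0015):
    s=bot.move_linear([*(C+.039*u+t*v),.068],speed=.02,until_force=9); bot.wait(.1); F=f()
    d=bot.read_position()[:2]-C
    print(round(t,4),s,"pos t",(d@v).round(4),"Ft",(F[:2]@v).round(2),"Fz",F[2].round(2))
    if s or F[:2]@v<-7: break
bot.wait(.2); print(bot.read_clock())
E
```

```text
-0.0213 False pos t -0.0213 Ft -2.95 Fz 1.28
-0.0198 False pos t -0.02 Ft -3.31 Fz 0.54
-0.0183 False pos t -0.0197 Ft -5.04 Fz 0.59
-0.0168 False pos t -0.0194 Ft -8.94 Fz 1.24
13.0833
```

Contact was real: the force rises steeply at the 0.55 stop. I'll ease off, let the head rise, withdraw and check.

```bash
python3 - <<'E'
from h import *
C=np.array([.4965,-.139]); a=2.0-.48; u=np.array([np.cos(a),np.sin(a)]); v=np.array([np.sin(a),-np.cos(a)])
bot.move_linear([*(C+.039*u-.0215*v),.068],speed=.02); bot.wait(.3)
a=2.0; u=np.array([np.cos(a),np.sin(a)]); v=np.array([np.sin(a),-np.cos(a)])
bot.move_linear([*(C+.039*u-.036*v),.068],speed=.06,rotation=quat(a))
bot.move_linear([*(C+.039*u-.036*v),.14],speed=.15)
bot.move_pose([*C,.26],quat(2.0)); look("w4"); print(bot.read_clock(),bot.read_position())
E
python3 -c "
import cv2;a=[cv2.resize(cv2.imread(f'pics/w{i}.png')[90:260,190:370],None,fx=2.2,fy=2.2) for i in (2,4)]
cv2.imwrite('pics/cmp2.png',cv2.hconcat(a))"
```

```text
15.775 [ 0.49548792 -0.1385395   0.25823109]
```

View pics/cmp2.png

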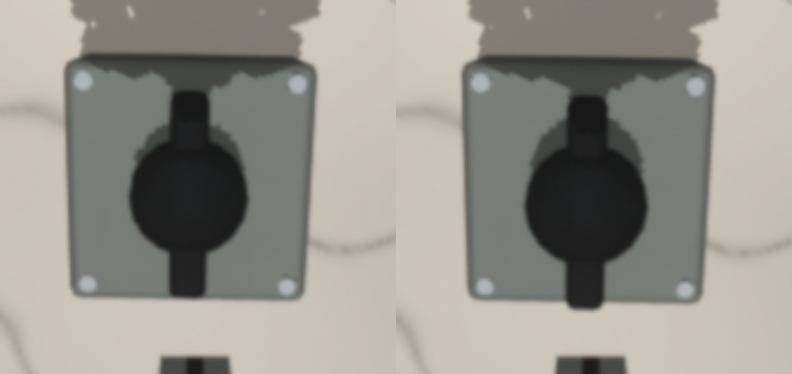

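The head is larger and shifted down the image (wing end at 309, against 297 when latched), matching the first view, and the wings are in line again. So it is up and at rest. Next is the start button.

```bash
python3 - <<'E'
from h import *
bot.move_pose([.488,.219,.23],quat(2.0)); p=look("w5")
for t in("start_top","start_box"):
    for d in bot.search_frame("wrist",t)[:2]:
        b=d["bbox"]; print(t,np.round(b),round(d["confidence"],2),at("wrist",(b[0]+b[2]/2,b[1]+b[3]/2),.072,p))
print(bot.read_clock())
E
```

```text
start_top [263. 169.  29.  30.] 0.93 [0.48871772 0.21978418 0.072     ]
start_box [225. 120. 101. 108.] 0.9 [0.48381176 0.22641735 0.072     ]
start_box [265. 167.  31.  28.] 0.55 [0.48979714 0.22299289 0.072     ]
17.275
```

View pics/w5.png

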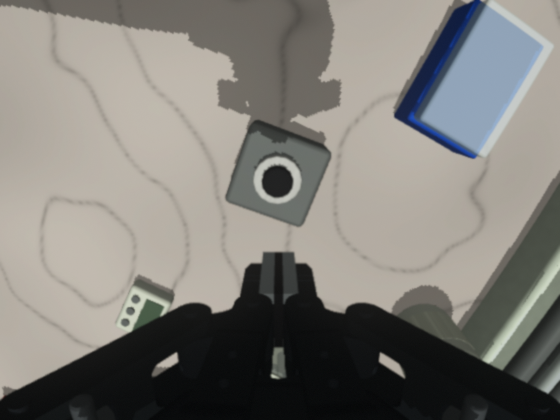

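The picture shows the start button at (277,181), which agrees with the measured (0.489, 0.221). Pressing it now.

```bash
python3 - <<'E'
from h import *
C=[.489,.2205]
bot.move_linear([*C,.09],speed=.2)
s=bot.move_linear([*C,.0640],speed=.025,until_force=20); bot.wait(.15)
z=bot.read_position()[2]; print(s,z,bot.read_ft_force()); 
if z<.0675:
    bot.move_linear([*C,.23],speed=.2); bot.wait(.3); print(bot.read_clock(),bot.read_ft_force()); print(bot.close_job())
E
```

```text
True 0.06605111347801895 [-2.03360024 -0.27013294  6.71532503]
20.4917 [-0.58444256 -0.40321541 -0.45838379]
the job is handed in; nothing more can be done
None
```

The stop-button check is done and handed in at about 20.5 s: stop pressed and latched, twisted free and back up with its wings at rest, then start pressed to its full 6 mm and cleared; handing in returned no verdict, and I never touched a bystander.

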